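Shut and lock the service cover of the water filter

TASK

The service cover of the low water filter box on the worktop stands ajar. Push the cover fully shut with the fingertips, then set a fingertip in the slot of the big round fastener on it and turn it clockwise (seen from above) through the quarter turn to its stop, so that the cover is locked. Do not grip or lift anything, do not open the cover further, do not lean on the box hard, and leave the glassware and the shaker round it where they stand.

Things in the scene. Friction and masses are not known exactly. Their poses are not given: they have to be found in the camera images.
- filter_unit: The water filter: a fixed low grey plastic box, 220 (its x, depth) x 250 (its y, width) x 90 mm high, with a round gauge and louvres on its front and a white hinged cover on top. Origin: centre of its underside, on the worktop. Its x axis points from the front to the hinged back edge, 110 mm behind the origin; y to its left, z up.
- cover (a joint): Hinge of the cover, along the box's top back edge, rad: 0 = fully shut (hard stop), growing as the front edge rises. Starts ajar at 0.2 to 0.45 and stays where it is left (stiff hinge: about 3 N downward near the front edge moves it). The cover is a white plate 222 x 254 mm, 8 mm thick; shut, its plain upper face lies 98.5 mm above the worktop.
- cover_corner (a point): A point on the cover's plain upper face near its front left corner (190 mm from the hinge line, 85 mm left of the middle): a free place to push the cover down. Moves with the cover; its z is normal to the cover, its x points to the hinge.
- fastener (a joint): Angle of the fastener, rad: 0 = unlocked, slot running front to back; grows clockwise seen from above to a hard stop at 1.571 = locked, slot side to side, in line with two raised bars on the cover. Starts at 0 to 0.2. Takes about 0.12 N m, stays where it is left. Its tongue hooks under brackets in the box; turned past 0.3 too early it lands on them and the cover cannot shut.
- dial (a point): Middle of the fastener's top, on its axis, 145 mm from the hinge line and half-way across the cover: a round aluminium dial 99 mm across in a round white collar (118 mm outside). Dial and collar stand 17 mm above the cover's face (115.5 mm above the worktop when shut). Moves with the cover; x to the hinge, z along the axis, upward.
- slot (a point): Centre of the slot's floor, on the axis, 14 mm below the dial's top (101.5 mm above the worktop when shut). Its x runs along the slot and turns with it. The slot crosses the whole dial: 38 mm wide, 99 mm long (ends closed by the collar), upright walls. Fingertips set in it 20 to 30 mm off the axis turn the dial by pushing a side wall round a circle; mind the play.
- mill_center (a point): The salt shaker, half-way up: 44 mm wide, 90 mm high. Loose bystander beside the box, about 215 mm from its centre, on the left or the right.
- mug_center (a point): The glass mug, half-way up: about 103 x 136 mm with its handle, 88 mm high. Loose bystander on the other side of the box, about 215 mm from its centre.
- cup_center (a point): A smoked-glass cup, half-way up (37 mm), 136 x 163 mm, standing at the far left of the worktop. Loose bystander.
- coupe_center (a point): A stemmed glass, 95 mm wide, half-way up (62 mm), standing at the right of the worktop. Loose bystander.

How it is judged:
On the way, in this order (a step that is already met when the one before it is completed fails the run):
1. the cover is pushed shut while the fastener is still unlocked (value of joint cover below 0.025 rad and value of joint fastener below 0.6 rad), for 0.1 s.
2. the fastener is turned clockwise to its stop with the cover shut (value of joint cover below 0.025 rad and value of joint fastener above 1.4 rad), for 0.2 s.
At the end, for the whole second after the job is handed in: The cover is shut (hinge within 0.025 rad), the fastener stands at least 1.4 rad clockwise (within 10 degrees of its stop) and at rest, and shaker, mug, cup and stemmed glass stand within 20 mm of where they started (all of step 2 and velocity of joint fastener below 0.05 rad/s and distance of each of mill_center, mug_center, cup_center, coupe_center from where it was at the start of the episode below 0.02 m); the robot touches nothing.
It fails at once if the cover is lifted further open (past 0.6 rad) (value of joint cover above 0.6 rad).
It fails at once if a bystander is lifted, carried or pushed more than 20 mm (distance of any of mill_center, mug_center, cup_center, coupe_center from where it was at the start of the episode above 0.02 m).
It fails at once if the filter is leaned on with more than 70 N (contact force between the arm and filter_unit above 70 N).
It also fails if it takes over 43 s, if anything falls off the work surface, if the arm or the gripper's body presses on something with over 40 N, if the wrist force passes 120 N, or if a joint passes its speed limit or range.

ROBOT

A 7-joint arm with a two-finger parallel gripper is mounted at the origin on a cart in front of the work surface, level with it; the furniture and walls round the work are solid. World frame = base frame: x ahead of the robot, y to its left, z up, the work surface at z = 0. Lengths are in m, angles in rad, forces in N, time in s.
With the tool pointing down it reaches from about 0.425 to 0.925 m from the base axis. Payload 6.8 kg.
Tool frame: the origin (TCP) lies at the very end of the fingers, on their centre line; the grasp point (between the pads) lies 19 mm behind it; z points along the fingers, y is the line along which they close (so a half turn about z gives the same grasp; the last joint's range is limited). The gripper opens to 85 mm and grips with 20 to 120 N. Pads are 22 mm wide; open, the fingers measure 114 mm over their backs; the gripper's body (76 mm by 85 mm) begins 54 mm behind the grasp point. The pads swing forward as they close: fully open they stand 13 mm farther back than shut.
Start: joints at [1.211, 0.477, 0.022, 1.555, -0.011, 1.109, -0.083], TCP at [0.168, -0.654, 0.231] pointing down, gripper open.
Joint ranges: [-2.96, 2.96], [-0.34, 2.1], [-1.41, 1.46], [0.24, 2.44], [-1.37, 4.51], [0.17, 1.92], [-2.96, 2.96]. Speed limits (rad/s): [2.39, 2.39, 3.14, 3.14, 3.14, 3.14, 3.14].

INTERFACE

Orientations are given as a rotation vector (axis times angle).
In Python, from bench import get_obs, viewer, r gives the robot as it stands. The module is installed in compiled form; this text tells all that it offers.
- The arm moves only by the tool play_rows, never from a script. Its argument "commands" is a list that holds one entry, the list of rows, each a list of 5 numbers: the gripper's target within -1 to 1 (shut at 1, half-way at 0, fully open at -1), then the shift along the tool's x, y, z scaled (see below), then the turn about the tool's z scaled (see below). A call has 1 to 12 rows; each row is the pose to reach, as a shift and turn from the pose commanded when the call began, along the tool's axes at that moment; what a row does not reach only later rows make up. The controller multiplies each number of a shift by 0.2 m and each number of a turn by pi/2 rad. A row lasts 1/12 s, in which the tool goes at most 41.7 mm and 7.16 degrees, less where a joint would pass 70% of its speed; a pose out of reach is approached as far as the arm can. A call with a number of a shift or a turn outside -1 to 1 is refused whole. A call with a gripper value outside its range is refused whole. The fingers move at their own pace and stop on an object; "grip_force" is the grip in N (left out, the last holds). Time passes only in rows, so rows that repeat a pose let the fingers close. It gives the time, the measured TCP pose, the force, the opening and the grip force at its end, in the units of the state.
- get_obs(): the state, without advancing time (a new reading comes with each control period).
- viewer.grab_frame(name): name is "scene" or "top" or "wrist"; returns a dict with "pixels" (480x640x3 uint8, red, green, blue), "fovy" (degrees; the focal length in pixels is half the picture's height over the tangent of half this angle, whatever the lens; pixels are square), "cx", "cy" (the principal point, pixels), "distortion" ([k1, k2, p1, p2, k3] as OpenCV has them; the pictures are not rectified), "world_to_cam" (4x4, takes a point from world to camera coordinates); the wrist camera has in their place "hand_eye" (4x4, takes a point from camera to tool coordinates, whose origin is the TCP and whose axes are the flange's). Camera axes: x right, y up, looking along -z (the intrinsics and any distortion apply to the point x, -y, -z); pixel columns grow to the right and rows downward; lengths in m; the calibration is good to about 2 mm. A picture is of the moment at which its call begins: read the wrist's pose just before it. There is no depth.
- r.hand_in(): hands the job in; it is judged then, once.
Trained networks look in a picture, given as the dict that the camera call returned (one of the last four; its "shot" number tells which), for a name from the list of things; names that differ only in an ending like _2 or _b are one class to them, and where a whole thing is asked for, a point or a joint stands for the part that bears it (a point fixed in the world has none). Each returns a list of dicts, best first, with "score" (0 to 1); they miss things now and then, are a little off and sometimes report something else, mostly with a low value. They report only what shows in the picture. A call takes as long as a camera call.
- viewer.trace(picture, thing): "pixels" (480x640 bool, what is visible of it) and "rect" ([left, top, right, bottom] in pixels, round what is visible of it).
The state is a dict: "clock": time; "joints": joint angles; "qvel": joint speeds; "tau": joint torques, N m; "tcp_pos": TCP position; "orientation": TCP orientation; "contact_force": force on the tool from outside, world axes, zero at the start; "moment": the same for the moment, N m; "grip_width": finger opening in m; "gripper_force": force on a finger pad.
Only numpy, scipy, OpenCV 4.12 (cv2) and the standard library are available. Lean on these libraries where they do the work, as an engineer would, in place of code of your own. Each camera call takes 0.05 s, during which the arm holds its last target. There are 200 camera calls.

## Working session

There is one attempt and no reset: what is moved stays moved. The work goes in short steps, Python scripts to look and compute and a tool call to move; the robot and the scene stay as the last step left them, time stands still between calls to the robot, and variables do not carry over. Pictures are saved under pics/ and viewed, at most 10 in all, crops included, and the job is handed in when it is done.

Besides the shell and the picture viewer there is one more tool, called after "Call:" as name([rows], argument=value, ...), one row to a line, values as JSON. play_rows: Moves the arm, as the interface text tells. Shifts and turns lie within -1 to 1; 1 stands for 0.2 m of shift or pi/2 rad of turn. Its arguments: {"type":"object","properties":{"commands":{"type":"array","items":{"type":"array","items":{"type":"array","items":{"type":"number","minimum":-1,"maximum":1}}}},"grip_force":{"type":"number"}},"required":["commands"]}

```bash
mkdir -p pics; cat > h.py <<'E'
import numpy as np, cv2
from bench import get_obs, viewer, r
def K(f):
    h=240/np.tan(np.radians(f["fovy"])/2)
    return np.array([[h,0,f["cx"]],[0,h,f["cy"]],[0,0,1.]])
S=np.diag([1,-1,-1.])
def w2c(f,obs=None):
    if "world_to_cam" in f: return np.array(f["world_to_cam"])
    R=cv2.Rodrigues(np.array(obs["orientation"],float))[0]
    T=np.eye(4);T[:3,:3]=R;T[:3,3]=obs["tcp_pos"]
    return np.linalg.inv(T@np.array(f["hand_eye"]))
def proj(f,P,obs=None):
    M=w2c(f,obs);c=(np.atleast_2d(P)@M[:3,:3].T+M[:3,3])@S
    return cv2.projectPoints(c,np.zeros(3),np.zeros(3),K(f),np.array(f["distortion"],float))[0][:,0]
def onz(f,uv,z,obs=None):
    n=cv2.undistortPoints(np.atleast_2d(uv).astype(float)[:,None],K(f),np.array(f["distortion"],float))[:,0]
    M=np.linalg.inv(w2c(f,obs));d=np.c_[n,np.ones(len(n))]@S@M[:3,:3].T;o=M[:3,3]
    return o+d*((z-o[2])/d[:,2])[:,None]
def save(f,n): cv2.imwrite("pics/"+n,cv2.cvtColor(f["pixels"],cv2.COLOR_RGB2BGR))
E
python3 - <<'E'
from h import *
o=get_obs();print(o)
for n in("scene","top"):
    f=viewer.grab_frame(n);save(f,n+"0.png")
    print(n,f["fovy"],np.linalg.inv(w2c(f))[:3,3])
    for t,z in(("filter_unit",.09),("cover",.13),("dial",.17),("slot",.16),("mill_center",.045),("mug_center",.044),("cup_center",.037),("coupe_center",.062)):
        for d in viewer.trace(f,t)[:1]:
            m=d["pixels"];ys,xs=np.nonzero(m);print(t,round(d["score"],2),np.round(d["rect"]),xs.mean().round(1),ys.mean().round(1),onz(f,[xs.mean(),ys.mean()],z).round(3))
E
```

```text
{'clock': 0.0, 'joints': array([ 1.21090216,  0.47781381,  0.02234624,  1.55648011, -0.01150999,
        1.10929741, -0.08310022]), 'qvel': array([ 0.00151177, -0.00028762,  0.00034463, -0.00065336,  0.00090187,
        0.00203182, -0.00049062]), 'tau': array([ 5.57537132e-04, -5.96438920e+01,  1.60790998e+00, -2.81190044e+01,
        1.24860794e-02,  9.21176921e-03, -4.13003050e-06]), 'tcp_pos': array([ 0.16800218, -0.65313051,  0.23030455]), 'orientation': array([-3.11490655e+00, -3.94259939e-01,  5.76595142e-04]), 'contact_force': array([ 0.91959483, -0.43725332, -0.04430681]), 'moment': array([-0.02958161, -0.05287597,  0.00042841]), 'gripper_force': 0.0, 'grip_width': 0.0851954971656556}
scene 54.83748727486517 [ 0.25572496 -1.24334063  1.01315869]
filter_unit 0.96 [272. 218. 356. 299.] 312.7 256.8 [[ 0.483 -0.068  0.09 ]]
cover 0.63 [274. 219. 359. 264.] 314.3 242.5 [[ 0.492 -0.045  0.13 ]]
dial 0.68 [278. 217. 359. 267.] 314.5 242.2 [[ 0.482 -0.098  0.17 ]]
slot 0.91 [298. 227. 322. 248.] 305.8 235.5 [[ 0.464 -0.043  0.16 ]]
mill_center 0.55 [321. 293. 335. 317.] 328.7 303.9 [
[... 174 characters left out ...]
center 0.56 [306. 372. 347. 437.] 324.8 404.5 [[ 0.414 -0.598  0.062]]
top 43.81459720254704 [-0.62109445 -0.29418049  1.55920469]
filter_unit 0.59 [272. 231. 326. 280.] 293.9 252.8 [[0.428 0.038 0.09 ]]
cover 0.9 [272. 232. 326. 255.] 297.6 242.7 [[0.438 0.028 0.13 ]]
dial 0.94 [275. 226. 325. 257.] 296.9 242.9 [[0.408 0.021 0.17 ]]
slot 0.51 [306. 235. 328. 246.] 313.4 238.5 [[ 0.442 -0.02   0.16 ]]
mill_center 0.48 [383. 262. 394. 270.] 387.8 266.8 [[ 0.474 -0.25   0.045]]
mug_center 0.77 [234. 218. 277. 254.] 250.4 237.3 [[0.489 0.202 0.044]]
cup_center 0.8 [121. 212. 167. 251.] 142.7 229.3 [[0.444 0.559 0.037]]
coupe_center 0.84 [482. 279. 526. 325.] 503.4 301.0 [[ 0.417 -0.603  0.062]]
```

```bash
python3 - <<'E'
import cv2,numpy as np
a=cv2.imread("pics/scene0.png")[150:340,230:400];b=cv2.imread("pics/top0.png")[190:300,215:425]
a=cv2.resize(a,(400,447),interpolation=cv2.INTER_CUBIC);b=cv2.resize(b,(400,210),interpolation=cv2.INTER_CUBIC)
c=np.zeros((447,800,3),np.uint8);c[:,:400]=a;c[:210,400:]=b
cv2.imwrite("pics/both0.png",c)
E
```

```text
(no output)
```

View pics/both0.png

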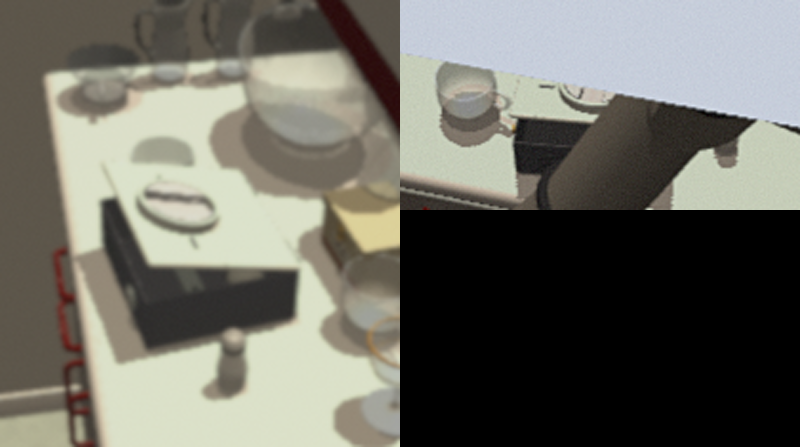

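The wide view shows the box near (0.48, -0.03). The shaker is on the right and the mug on the left. The cover is ajar, with the slot roughly front to back at crop pixel (178, 200). The top view is blocked by the arm, so I'll move over the box and use the wrist camera.

Call:
play_rows([
  [[1, 0.3, -0.4, -0.4, 0], [1, 0.7, -0.9, -0.5, 0], [1, 0.7, -0.9, -0.5, 0], [1, 0.7, -0.9, -0.5, 0], [1, 0.7, -0.9, -0.5, 0], [1, 0.7, -0.9, -0.5, 0], [1, 0.7, -0.9, -0.5, 0]],
])

```text
clock: 1.48
tcp_pos: [0.2642, -0.439, 0.3348]
orientation: [3.112, 0.408, 0.007]
contact_force: [1.1, -0.4, -0.4]
grip_width: 0.0008
gripper_force: 0.0
```

Call:
play_rows([
  [[1, 0.7, -0.9, 0, 0], [1, 0.7, -0.9, 0, 0], [1, 0.7, -0.9, 0, 0], [1, 0.7, -0.9, 0, 0], [1, 0.7, -0.9, 0, 0], [1, 0.7, -0.9, 0, 0], [1, 0.7, -0.9, 0, 0]],
])

```text
clock: 2.07
tcp_pos: [0.3518, -0.2308, 0.3319]
orientation: [3.115, 0.407, 0.002]
contact_force: [1.0, 0.0, -0.0]
grip_width: 0.0001
gripper_force: 0.0
```

```bash
python3 - <<'E'
from h import *
o=get_obs();print({k:np.round(o[k],3) for k in o})
f=viewer.grab_frame("wrist");save(f,"w0.png");print(f["fovy"],np.round(f["hand_eye"],3))
f=viewer.grab_frame("top");save(f,"t1.png")
E
```

```text
{'clock': np.float64(2.067), 'joints': array([ 0.744, -0.03 , -0.3  ,  1.967, -0.01 ,  1.201, -0.864]), 'qvel': array([ 0.04 ,  0.02 ,  0.092, -0.014,  0.036, -0.002,  0.073]), 'tau': array([ -0.573, -27.117,  -0.314, -28.987,  -0.07 ,   0.039,  -0.635]), 'tcp_pos': array([ 0.352, -0.231,  0.332]), 'orientation': array([3.115e+00, 4.070e-01, 2.000e-03]), 'contact_force': array([ 1.024,  0.041, -0.01 ]), 'moment': array([ 0.021,  0.071, -0.046]), 'gripper_force': np.float64(0.0), 'grip_width': np.float64(0.0)}
65.6176963745902 [[ 0.001  0.948  0.318  0.082]
 [ 1.    -0.001  0.    -0.   ]
 [ 0.     0.318 -0.948 -0.143]
 [ 0.     0.     0.     1.   ]]
```

Call:
play_rows([
  [[1, 0.7, -0.85, -0.2, -0.83], [1, 0.7, -0.85, -0.2, -0.83], [1, 0.7, -0.85, -0.2, -0.83], [1, 0.7, -0.85, -0.2, -0.83], [1, 0.7, -0.85, -0.2, -0.83], [1, 0.7, -0.85, -0.2, -0.83], [1, 0.7, -0.85, -0.2, -0.83], [1, 0.7, -0.85, -0.2, -0.83], [1, 0.7, -0.85, -0.2, -0.83], [1, 0.7, -0.85, -0.2, -0.83], [1, 0.7, -0.85, -0.2, -0.83], [1, 0.7, -0.85, -0.2, -0.83]],
])

```text
clock: 3.17
tcp_pos: [0.443, -0.0378, 0.3711]
orientation: [-2.24, -2.203, 0.0]
contact_force: [-0.5, -0.5, -0.9]
grip_width: 0.0
gripper_force: 0.0
```

```bash
python3 - <<'E'
from h import *
o=get_obs();print({k:np.round(o[k],3) for k in ("clock","joints","tcp_pos","orientation")})
f=viewer.grab_frame("wrist");save(f,"w1.png")
print(np.linalg.inv(w2c(f,o))[:3,3])
for t in("cover","dial","slot","fastener","mill_center","mug_center"):
    for d in viewer.trace(f,t)[:1]:
        m=d["pixels"];ys,xs=np.nonzero(m);print(t,round(d["score"],2),np.round(d["rect"]),xs.mean().round(1),ys.mean().round(1),onz(f,[xs.mean(),ys.mean()],.16,o).round(3))
E
```

```text
{'clock': np.float64(3.167), 'joints': array([ 0.495,  0.005, -0.543,  1.846,  0.003,  1.291, -0.065]), 'tcp_pos': array([ 0.443, -0.038,  0.371]), 'orientation': array([-2.24 , -2.203,  0.   ])}
[0.44434891 0.04442279 0.51406903]
cover 0.64 [238.  30. 470. 304.] 361.2 159.8 [[0.484 0.001 0.16 ]]
dial 0.64 [238.  32. 469. 304.] 361.1 159.6 [[0.484 0.002 0.16 ]]
slot 0.74 [296. 130. 384. 232.] 340.9 181.8 [[ 0.465 -0.019  0.16 ]]
fastener 0.64 [326.   0. 373.  33.] 344.3 11.4 [[0.468 0.124 0.16 ]]
mill_center 0.94 [346. 293. 376. 342.] 362.6 316.8 [[ 0.489 -0.166  0.16 ]]
mug_center 0.92 [327.   0. 373.  33.] 344.2 12.1 [[0.468 0.124 0.16 ]]
```

View pics/w1.png

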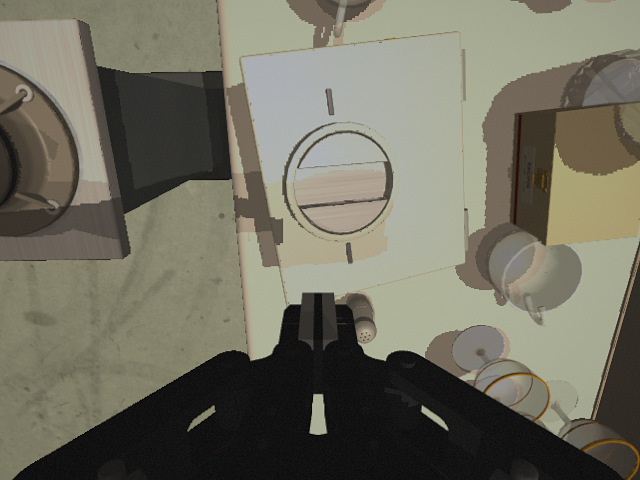

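The wrist view shows the cover's corners at about (239,57), (461,32), (467,262) and (287,306). The collar centre is at (339,181), and the slot runs from (302,187) to (387,182). Next I'll fit the pose.

```bash
cat >> h.py <<'E'
def pt(p,d,l,h): # cover point: d from hinge, l left, h above hinge level (box frame -> world)
    x,y,a,t=p[:4]; X=.110-d*np.cos(t)+h*np.sin(t); Z=.0905+d*np.sin(t)+h*np.cos(t)
    return np.array([x+X*np.cos(a)-l*np.sin(a), y+X*np.sin(a)+l*np.cos(a), Z])
E
python3 - <<'E'
from h import *
from scipy.optimize import least_squares
o=get_obs();f=viewer.grab_frame("wrist")
pts=[(.222,.127,.008),(0,.127,.008),(0,-.127,.008),(.222,-.127,.008),(.145,0,.025)]
uv=np.array([[239,57],[461,32],[467,262],[287,306],[339,181.5]])
fun=lambda p:(proj(f,[pt(p,*q) for q in pts],o)-uv).ravel()
s=least_squares(fun,[.48,-.03,0,.3],loss="soft_l1");p=s.x
print(p.round(4),s.fun.reshape(-1,2).round(1))
for g in (0,.1,.2,.3):
    e=[.145-.045*np.cos(g),+0-.045*np.sin(g),.025],[.145+.045*np.cos(g),.045*np.sin(g),.025]
    q=proj(f,[pt(p,*v) for v in e],o);print(g,q.round(1).tolist(),((q[0]-q[1])[1]/(q[0]-q[1])[0]).round(3))
q=list(p);q[3]=0
print("dial now",pt(p,.145,0,.025),"shut",pt(q,.145,0,.025),"corner now",pt(p,.19,.085,.008),"shut",pt(q,.19,.085,.008))
np.save("p.npy",p)
E
```

```text
[ 0.4941 -0.0178  0.1303  0.214 ] [[-0.7  0.2]
 [ 0.2 -2.7]
 [-0.3  0.8]
 [-0.4 -0.7]
 [ 3.7  1.5]]
0 [[385.1, 175.1], [298.7, 191.3]] -0.188
0.1 [[385.3, 179.5], [298.2, 186.7]] -0.083
0.2 [[385.1, 183.9], [298.1, 182.1]] 0.02
0.3 [[384.4, 188.2], [298.5, 177.5]] 0.125
dial now [ 0.46796955 -0.02120591  0.14572702] shut [ 0.45942438 -0.022326    0.1155    ] corner now [0.40974203 0.05688885 0.13867273] shut [0.40375894 0.0561046  0.0985    ]
```

Call:
play_rows([
  [[1, -0.38, -0.08, 0.3, 0], [1, -0.38, -0.08, 0.6, 0], [1, -0.38, -0.08, 0.9, 0], [1, -0.38, -0.08, 0.95, 0], [1, -0.38, -0.08, 0.95, 0], [1, -0.38, -0.08, 0.95, 0], [1, -0.38, -0.08, 0.95, 0]],
])

```text
clock: 4.15
tcp_pos: [0.4241, -0.1115, 0.1799]
orientation: [-2.236, -2.2, 0.004]
contact_force: [0.7, 0.2, 1.3]
grip_width: 0.0001
gripper_force: 0.0
```

Call:
play_rows([
  [[1, 0, 0, 0.04, 0], [1, 0, 0, 0.08, 0], [1, 0, 0, 0.12, 0], [1, 0, 0, 0.16, 0], [1, 0, 0, 0.2, 0], [1, 0, 0, 0.23, 0], [1, 0, 0, 0.26, 0], [1, 0, 0, 0.29, 0], [1, 0, 0, 0.32, 0], [1, 0, 0, 0.34, 0], [1, 0, 0, 0.36, 0], [1, 0, 0, 0.37, 0]],
])

```text
clock: 5.15
tcp_pos: [0.4256, -0.1115, 0.1067]
orientation: [-2.238, -2.204, 0.0]
contact_force: [-0.3, 0.9, 1.0]
grip_width: 0.0006
gripper_force: 0.2
```

Call:
play_rows([
  [[1, 0, 0, 0.01, 0], [1, 0, 0, 0.02, 0], [1, 0, 0, 0.03, 0], [1, 0, 0, 0.035, 0], [1, 0, 0, 0.04, 0], [1, 0, 0, 0.045, 0], [1, 0, 0, 0.045, 0]],
])

```text
clock: 5.73
tcp_pos: [0.4258, -0.1116, 0.0985]
orientation: [2.238, 2.204, -0.0]
contact_force: [-1.7, 0.7, 3.1]
grip_width: 0.0001
gripper_force: 1.6
```

Call:
play_rows([
  [[1, 0, 0, 0.005, 0], [1, 0, 0, 0.01, 0], [1, 0, 0, 0.015, 0], [1, 0, 0, 0.015, 0]],
])

```text
clock: 6.07
tcp_pos: [0.426, -0.1117, 0.0981]
orientation: [2.238, 2.203, -0.003]
contact_force: [-13.6, 2.0, 41.1]
grip_width: 0.0002
gripper_force: 20.6
```

Call:
play_rows([
  [[1, 0, 0, -0.02, 0], [1, 0, 0, -0.2, 0], [0, 0, 0, -0.4, 0], [0, 0, 0, -0.6, 0], [0, 0, 0, -0.8, 0], [0, 0, 0, -0.8, 0], [0, 0, 0, -0.8, 0], [0, 0, 0, -0.8, 0]],
])

```text
clock: 6.73
tcp_pos: [0.4254, -0.1116, 0.2551]
orientation: [2.238, 2.204, -0.0]
contact_force: [0.3, -1.4, -0.6]
grip_width: 0.043
gripper_force: 0.0
```

```bash
python3 - <<'E'
from h import *
o=get_obs();print({k:np.round(o[k],4) for k in ("clock","joints","tcp_pos","orientation","grip_width")})
f=viewer.grab_frame("wrist");save(f,"w2.png")
p=np.load("p.npy");p[3]=0
im=cv2.cvtColor(f["pixels"],cv2.COLOR_RGB2BGR)
c=np.linspace(0,2*np.pi,200)
L=[[pt(p,.145+.059*np.cos(a),.059*np.sin(a),.025) for a in c],[pt(p,*q) for q in[(.222,.127,.008),(0,.127,.008),(0,-.127,.008),(.222,-.127,.008)]]]
for l in L: cv2.polylines(im,[proj(f,l,o).astype(int)],True,(0,0,255),1)
cv2.imwrite("pics/w2o.png",im)
E
```

```text
{'clock': np.float64(6.7333), 'joints': array([ 0.5816,  0.0905, -0.4897,  2.0321,  0.0501,  1.0301,  0.0523]), 'tcp_pos': array([ 0.4254, -0.1116,  0.2551]), 'orientation': array([ 2.2383e+00,  2.2039e+00, -4.0000e-04]), 'grip_width': np.float64(0.043)}
```

View pics/w2o.png

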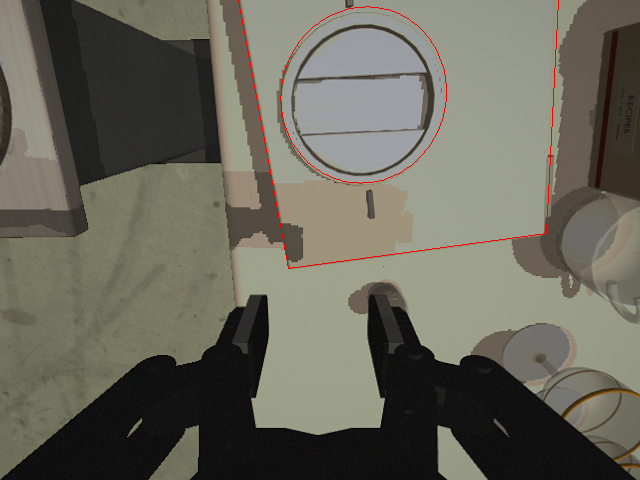

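The picture confirms the cover is shut and matches the fitted outline. The dial disc is centred near (362.5, 100). The slot edges run (300,79)-(430,73) and (298,135)-(426,130).

```bash
python3 - <<'E'
from h import *
o=get_obs();f=viewer.grab_frame("wrist")
print(onz(f,[[362.5,100],[363,104],[300,79],[430,73],[298,135],[426,130]],.1155,o).round(4))
p=np.load("p.npy");p[3]=0;print(pt(p,.145,0,.025),proj(f,[pt(p,.145,0,.025)],o))
E
```

```text
[[ 0.4578 -0.0215  0.1155]
 [ 0.4582 -0.0242  0.1155]
 [ 0.4137 -0.007   0.1155]
 [ 0.5044 -0.0043  0.1155]
 [ 0.4111 -0.0449  0.1155]
 [ 0.5046 -0.0427  0.1155]]
[ 0.45942438 -0.022326    0.1155    ] [[364.78192821 101.24283283]]
```

Call:
play_rows([
  [[0, 0.2, 0.1, 0, 0], [0, 0.4, 0.15, 0, -0.03], [0, 0.445, 0.157, 0.2, -0.03], [0, 0.445, 0.157, 0.4, -0.03], [0, 0.445, 0.157, 0.55, -0.03], [0, 0.445, 0.157, 0.6, -0.03], [0, 0.445, 0.157, 0.6, -0.03], [0, 0.445, 0.157, 0.6, -0.03]],
])

```text
clock: 7.5
tcp_pos: [0.4585, -0.023, 0.1353]
orientation: [-2.185, -2.256, 0.001]
contact_force: [0.1, -0.6, 0.1]
grip_width: 0.043
gripper_force: 0.0
```

```bash
python3 - <<'E'
from h import *
o=get_obs();print({k:np.round(o[k],4) for k in ("clock","joints","tcp_pos","orientation","grip_width","contact_force")})
print(cv2.Rodrigues(o["orientation"])[0].round(4))
f=viewer.grab_frame("wrist");save(f,"w3.png")
E
```

```text
{'clock': np.float64(7.5), 'joints': array([ 0.3894,  0.3029, -0.5479,  2.1167,  0.2223,  0.7779, -0.266 ]), 'tcp_pos': array([ 0.4585, -0.023 ,  0.1353]), 'orientation': array([-2.1849e+00, -2.2556e+00,  8.0000e-04]), 'grip_width': np.float64(0.043), 'contact_force': array([ 0.0592, -0.6469,  0.0513])}
[[-3.180e-02  9.995e-01 -1.300e-03]
 [ 9.995e-01  3.180e-02  5.000e-04]
 [ 5.000e-04 -1.300e-03 -1.000e+00]]
```

View pics/w3.png

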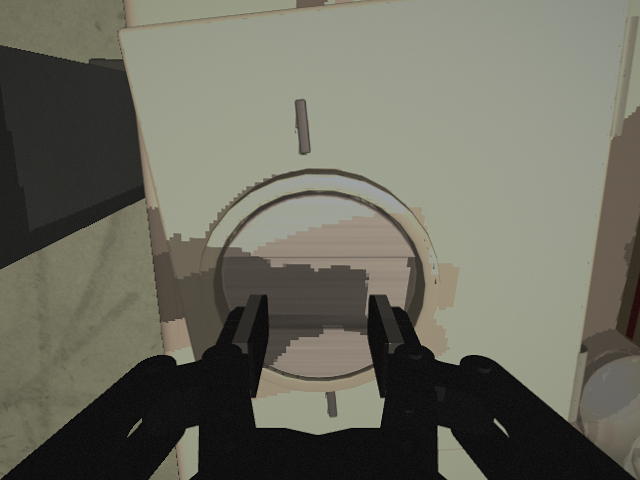

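The tips at (257,300) and (380,300) stand over the slot and line up with it. Descending into the slot.

Call:
play_rows([
  [[0, 0, 0, 0.04, 0], [0, 0, 0, 0.08, 0], [0, 0, 0, 0.1, 0], [0, 0, 0, 0.12, 0], [0, 0, 0, 0.14, 0], [0, 0, 0, 0.15, 0], [0, 0, 0, 0.15, 0]],
])

```text
clock: 8.13
tcp_pos: [0.4582, -0.023, 0.1049]
orientation: [-2.185, -2.256, 0.001]
contact_force: [-0.2, -0.4, -0.3]
grip_width: 0.0426
gripper_force: 0.0
```

Call:
play_rows([
  [[0, 0, 0, 0.01, 0.05], [0, 0, 0, 0.01, 0.1], [0, 0, 0, 0.01, 0.15], [0, 0, 0, 0.01, 0.2], [0, 0, 0, 0.01, 0.25], [0, 0, 0, 0.01, 0.3], [0, 0, 0, 0.01, 0.35], [0, 0, 0, 0.01, 0.4]],
])

```text
clock: 8.8
tcp_pos: [0.4573, -0.0243, 0.1032]
orientation: [2.779, 1.464, -0.005]
contact_force: [-2.3, -3.6, 1.7]
grip_width: 0.0425
gripper_force: 2.1
```

```bash
python3 - <<'E'
from h import *
o=get_obs();print({k:np.round(o[k],3) for k in ("clock","joints","tcp_pos","orientation","grip_width","contact_force","moment")})
E
```

```text
{'clock': np.float64(8.8), 'joints': array([ 0.247,  0.334, -0.386,  2.151,  0.197,  0.692, -0.874]), 'tcp_pos': array([ 0.457, -0.024,  0.103]), 'orientation': array([ 2.779,  1.464, -0.005]), 'grip_width': np.float64(0.042), 'contact_force': array([-2.272, -3.597,  1.694]), 'moment': array([-0.647,  0.671,  0.18 ])}
```

Call:
play_rows([
  [[0, 0, 0, 0, 0.05], [0, 0, 0, 0, 0.1], [0, 0, 0, 0, 0.15], [0, 0, 0, 0, 0.2], [0, 0, 0, 0, 0.25], [0, 0, 0, 0, 0.3], [0, 0, 0, 0, 0.35], [0, 0, 0, 0, 0.4], [0, 0, 0, 0, 0.45], [0, 0, 0, 0, 0.5], [0, 0, 0, 0, 0.55], [0, 0, 0, 0, 0.6]],
])

```text
clock: 9.8
tcp_pos: [0.4582, -0.0233, 0.1033]
orientation: [3.141, 0.045, -0.001]
contact_force: [-0.3, -1.1, -0.7]
grip_width: 0.0425
gripper_force: 2.4
```

```bash
python3 - <<'E'
from h import *
o=get_obs();print({k:np.round(o[k],3) for k in ("clock","joints","tcp_pos","orientation","grip_width","contact_force","moment")})
R=cv2.Rodrigues(o["orientation"])[0];print(np.arctan2(R[1,1],R[0,1]))
E
```

```text
{'clock': np.float64(9.8), 'joints': array([ 0.072,  0.316, -0.183,  2.161,  0.092,  0.672, -1.717]), 'tcp_pos': array([ 0.458, -0.023,  0.103]), 'orientation': array([ 3.141e+00,  4.500e-02, -1.000e-03]), 'grip_width': np.float64(0.042), 'contact_force': array([-0.278, -1.05 , -0.661]), 'moment': array([-0.169,  0.044,  0.128])}
-1.5424465396965752
```

Call:
play_rows([
  [[0, 0, 0, 0, 0.03], [0, 0, 0, 0, 0.06], [0, 0, 0, 0, 0.09], [0, 0, 0, 0, 0.11], [0, 0, 0, 0, 0.11]],
])

```text
clock: 10.22
tcp_pos: [0.4585, -0.0232, 0.1034]
orientation: [3.133, -0.222, 0.0]
contact_force: [-0.8, -0.5, -0.7]
grip_width: 0.0424
gripper_force: 1.3
```

```bash
python3 - <<'E'
from h import *
o=get_obs();print({k:np.round(o[k],3) for k in ("clock","joints","tcp_pos","orientation","grip_width","contact_force","moment")})
R=cv2.Rodrigues(o["orientation"])[0];print(np.arctan2(R[1,1],R[0,1]))
E
```

```text
{'clock': np.float64(10.217), 'joints': array([ 0.04 ,  0.314, -0.147,  2.163,  0.073,  0.669, -1.869]), 'tcp_pos': array([ 0.459, -0.023,  0.103]), 'orientation': array([ 3.133, -0.222,  0.   ]), 'grip_width': np.float64(0.042), 'contact_force': array([-0.778, -0.479, -0.714]), 'moment': array([-0.169, -0.003,  0.081])}
-1.7124968828031988
```

Not at the stop yet, since the moment hasn't risen. Turning a bit more.

Call:
play_rows([
  [[0, 0, 0, 0, 0.03], [0, 0, 0, 0, 0.05], [0, 0, 0, 0, 0.07], [0, 0, 0, 0, 0.07]],
])

```text
clock: 10.55
tcp_pos: [0.4586, -0.0229, 0.1034]
orientation: [3.117, -0.386, 0.001]
contact_force: [-0.2, -1.1, 0.2]
grip_width: 0.0425
gripper_force: 21.2
```

```bash
python3 - <<'E'
from h import *
o=get_obs();print({k:np.round(o[k],3) for k in ("clock","tcp_pos","grip_width","contact_force","moment")})
R=cv2.Rodrigues(o["orientation"])[0];print(np.arctan2(R[1,1],R[0,1]))
f=viewer.grab_frame("wrist");save(f,"w4.png")
E
```

```text
{'clock': np.float64(10.55), 'tcp_pos': array([ 0.459, -0.023,  0.103]), 'grip_width': np.float64(0.042), 'contact_force': array([-0.18 , -1.123,  0.176]), 'moment': array([-0.339, -0.035,  1.469])}
-1.817253501668039
```

View pics/w4.png

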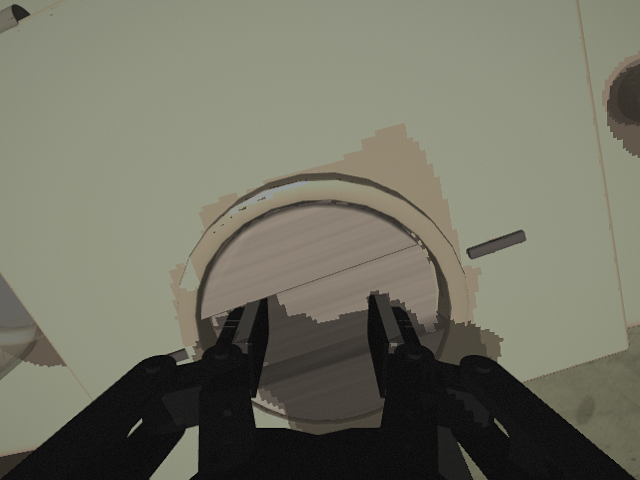

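The moment jumped to 1.5 N m, so the fastener is at its stop. The slot now lines up with the raised bar at (495,244). I'll back off within the play, then lift out.

Call:
play_rows([
  [[0, 0, 0, 0, -0.05], [0, 0, 0, 0, -0.12], [0, 0, 0, 0, -0.14], [0, 0, 0, -0.05, -0.14], [0, 0, 0, -0.15, -0.14], [0, 0, 0, -0.35, -0.14], [0, 0, 0, -0.55, -0.14], [0, 0, 0, -0.75, -0.14], [0, 0, 0, -0.9, -0.14], [0, 0, 0, -0.9, -0.14], [0, 0, 0, -0.9, -0.14], [0, 0, 0, -0.9, -0.14]],
])

```text
clock: 11.6
tcp_pos: [0.458, -0.023, 0.2832]
orientation: [-3.141, 0.05, 0.0]
contact_force: [-0.4, -0.2, -0.8]
grip_width: 0.0423
gripper_force: 0.0
```

```bash
python3 - <<'E'
from h import *
o=get_obs();print({k:np.round(o[k],3) for k in ("clock","tcp_pos","contact_force","moment")})
f=viewer.grab_frame("wrist");save(f,"w5.png")
E
```

```text
{'clock': np.float64(11.6), 'tcp_pos': array([ 0.458, -0.023,  0.283]), 'contact_force': array([-0.398, -0.215, -0.841]), 'moment': array([-0.005, -0.017, -0.02 ])}
```

View pics/w5.png

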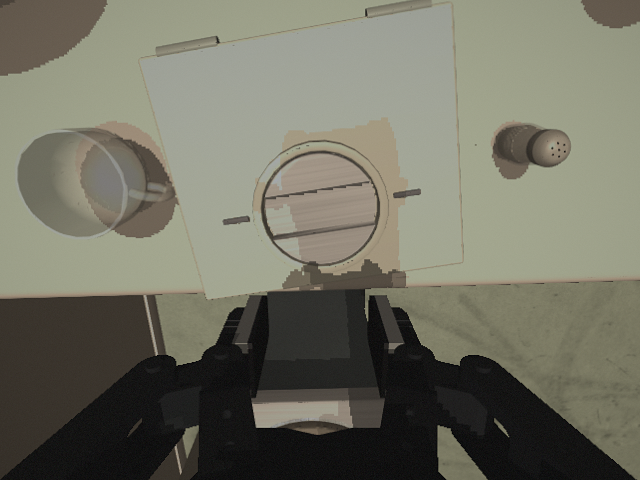

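The cover is shut. The slot, with its upper edge from (266,198) to (372,182), lines up with the bars at (236,220) and (407,193). The mug and shaker are standing and the arm is clear.

```bash
python3 -c "
from bench import r
print(r.hand_in())"
```

```text
the job is handed in; nothing more can be done
None
```

The cover is pushed shut and the fastener turned clockwise to its stop, with the mug and shaker standing in the last picture; the job was handed in at about 12 s, and `hand_in()` returned no verdict.

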